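# Gauge a ball bearing and show it to the inspection camera

## Task

Take the middle-sized of the three ball bearings (47 mm across) and slide it down over the upright gauge pin until it sits flat on the pin's shoulder, to prove its bore. Then take it off again and hold it up in the air to the inspection camera: flat underside square to the lens, centred on the lens axis, 90 mm from the glass. Finish while still holding it there, motionless, and leave the other two bearings, the marker pen and the tin where they are.

Things in the scene. Friction and masses are not known exactly. Their poses are not given: they have to be found in the camera images.
- bearing_middle: the bearing to use: plain steel ball bearing with dark seals, a flat ring 47 mm across, 14 mm thick, bore 20 mm, about 0.1 kg; lies flat on the bench. Origin: centre of its underside; z is the ring's axis, up through the ring. Grip it across the outside.
- bearing_small: another such bearing, 40 mm across, 12 mm thick, bore 17 mm (too tight for the pin), lying flat; origin at the centre of its underside. Leave it alone.
- bearing_large: another such bearing, 52 mm across, 15 mm thick, bore 25 mm (too loose for the pin), lying flat; origin at the centre of its underside. Leave it alone.
- gauge: fixed steel gauge standing on the bench: a round foot 80 mm across and 10 mm high (three screw heads to 14 mm), on it a boss 33 mm across whose flat top, the shoulder, is 30 mm above the bench, and from the shoulder an upright pin 17 mm across, straight up to 52 mm, then a taper to 7 mm across at its tip, 62 mm above the bench. Origin: centre of the foot's underside, z up along the pin.
- gauge_shoulder (a point): centre of the gauge's shoulder, 30 mm above the bench, on the pin's axis: where the centre of the bearing's underside comes when it is seated.
- camera_head: head of the small black inspection camera, fixed in an aluminium stand (foot 90 x 80 mm, cheeks 76 mm high): a 46 mm wide box with a round lens 38 mm across on top. It looks upward, leaning 30 degrees from vertical roughly towards the robot. Origin: centre of the box, 60 mm above the bench. Its z axis is the lens axis, pointing out of the lens.
- lens (a point): centre of the lens glass, on the camera head's z axis, 65 mm from the head's origin, 116 mm above the bench.
- view_point (a point): point on the lens axis 90 mm out from the glass, 194 mm above the bench: where the centre of the bearing's underside is to be held, with the bearing's axis along the lens axis. Its axes are those of the camera head.
- marker_pen: white marker pen with black cap, 135 mm long, 17 mm thick, lying on the bench; origin under its middle, lies along its own y. Leave it alone.
- tin: brown grease tin, 68 mm across and 58 mm high, standing on the bench; origin at the centre of its underside. Leave it alone.
Not all that is in view belongs to the job. Leave any yellow look-alike of the bearing_middle alone.

How it is judged:
By the outcome, as a careful person would: the job done as asked, in the order asked, and still so for the second after the job is handed in, while the arm keeps its last pose, push and grip.
It also fails if it takes over 56 s, if anything falls off the work surface, if the arm or the gripper's body presses on something with over 40 N, if the wrist force passes 120 N, or if a joint passes its speed limit or range.

## Robot

A 7-joint arm with a two-finger parallel gripper is mounted at the origin on a cart in front of the work surface, level with it; the furniture and walls round the work are solid. World frame = base frame: x ahead of the robot, y to its left, z up, the work surface at z = 0. Lengths are in m, angles in rad, forces in N, time in s.
With the tool pointing down it reaches from about 0.4 to 0.85 m from the base axis. Payload 10.4 kg.
Tool frame: the origin (TCP) lies at the very end of the fingers, on their centre line; the grasp point (between the pads) lies 19 mm behind it (r.pinch_z is the distance from the TCP to the grasp point, in m); z points along the fingers, y is the line along which they close (so a half turn about z gives the same grasp; the last joint's range is limited). The gripper opens to 87 mm and grips with 3 to 60 N. Pads are 19 mm wide; open, the fingers measure 117 mm over their backs; the gripper's body (75 mm by 190 mm) begins 51 mm behind the grasp point.
Start: joints at [1.26, 0.332, -0.065, 1.46, 0.022, 1.35, -0.088], TCP at [0.177, -0.599, 0.223] pointing down, gripper open.
Joint ranges: [-2.6, 2.6], [-0.5, 2.12], [-1.47, 1.34], [0.16, 2.42], [-1.27, 4.41], [0.06, 2.06], [-2.6, 2.6]. Speed limits (rad/s): [2.22, 2.22, 2.79, 2.79, 3.14, 3.14, 3.14].

## Interface

Orientations are given as a unit quaternion [x, y, z, w].
In Python, from bench import r, camera gives the robot as it stands. The module is installed in compiled form; this text tells all that it offers.
- The arm moves only by the shell command python3 -m pendant 'ROWS' [FORCE]. ROWS is JSON, a list of rows, each an object with "dp": the shift along the tool's x, y, z as a fraction of full scale, a list of three; "rotation": the turn, a rotation vector about the tool's x, y, z as a fraction of full scale, a list of three; "jaw": the opening, from 0 (shut) to 1 (fully open). A call has 1 to 8 rows; each row is the pose to reach, as a shift and turn from the pose commanded when the call began, along the tool's axes at that moment, turning the shorter way round; what a row does not reach only later rows make up. Full scale, the value 1, is 0.15 m for a shift and 2 pi rad for a turn. A row lasts 1/8 s, in which the tool goes at most 62.5 mm and 10.7 degrees, less where a joint would pass 70% of its speed; a pose out of reach is approached as far as the arm can. A call with a number of a shift or a turn outside -1 to 1 is refused whole. A call with a gripper value outside its range is refused whole. The fingers move at their own pace and stop on an object; FORCE is the grip in N (left out, the last holds). Time passes only in rows, so rows that repeat a pose let the fingers close. It gives the time, the measured TCP pose, the force, the opening and the grip force at its end, in the units of the state.
- r.read_state(): the state, without advancing time (a new reading comes with each control period).
- camera(name): name is "scene" or "side" or "wrist"; returns a dict with "image" (420x560x3 uint8, red, green, blue), "z_map" (420x560 float32, m along the optical axis (not along the pixel's ray), 0 where there is no reading), "mtx" (3x3 intrinsics, pixels), "T" (4x4, takes a point from camera to world coordinates). Camera axes: x right, y down, z forward; pixel columns grow to the right and rows downward; lengths in m; the calibration is good to about 2 mm. The wrist camera is an equidistant fisheye: a pixel r from the principal point sees the ray r / f radians off the axis. A picture is of the moment at which its call begins.
- r.close_job(): hands the job in; it is judged then, once.
The state is a dict: "time": time; "joint_positions": joint angles; "joint_vel": joint speeds; "joint_torque": joint torques, N m; "ee_pos": TCP position; "eef_rot": TCP orientation; "ft_force": force on the tool from outside, world axes, zero at the start; "torque": the same for the moment, N m; "width": finger opening in m; "grip_force": force on a finger pad.
Only numpy, scipy, OpenCV 4.12 (cv2) and the standard library are available. Lean on these libraries where they do the work, as an engineer would, in place of code of your own. Each camera call takes 0.05 s, during which the arm holds its last target. There are 200 camera calls.

## Working session

There is one attempt and no reset: what is moved stays moved. The work goes in short steps, Python scripts to look and compute and a shell command to move; the robot and the scene stay as the last step left them, time stands still between calls to the robot, and variables do not carry over. Pictures are saved under pics/ and viewed, at most 12 in all, crops included, and the job is handed in when it is done.

```bash
mkdir -p pics; python3 - <<'E'
from bench import r,camera
import cv2,numpy as np
s=r.read_state();print(s['time'],s['ee_pos'],s['eef_rot'],s['width'],r.pinch_z)
for n in("scene","side"):
    c=camera(n);np.savez(f'/tmp/{n}.npz',**{k:c[k] for k in('image','z_map','mtx','T')})
    print(n,c['mtx'].round(1).tolist(),c['T'].round(3).tolist())
    cv2.imwrite(f'pics/{n}0.png',c['image'][:,:,::-1])
E
```

```text
0.0 [ 0.17728446 -0.5989185   0.22177179] [ 9.89662078e-01  1.43417074e-01 -1.33465655e-04 -7.04976645e-04] 0.08702969655436693 0.0187
scene [[388.5, 0.0, 272.3], [0.0, 388.5, 209.0], [0.0, 0.0, 1.0]] [[-0.784, -0.4, 0.475, 0.018], [-0.62, 0.531, -0.577, 0.661], [-0.021, -0.747, -0.664, 0.927], [0.0, 0.0, 0.0, 1.0]]
side [[428.5, 0.0, 277.3], [0.0, 428.5, 208.9], [0.0, 0.0, 1.0]] [[0.942, -0.117, 0.315, 0.271], [-0.336, -0.369, 0.866, -0.899], [0.015, -0.922, -0.387, 0.505], [0.0, 0.0, 0.0, 1.0]]
```

View pics/scene0.png

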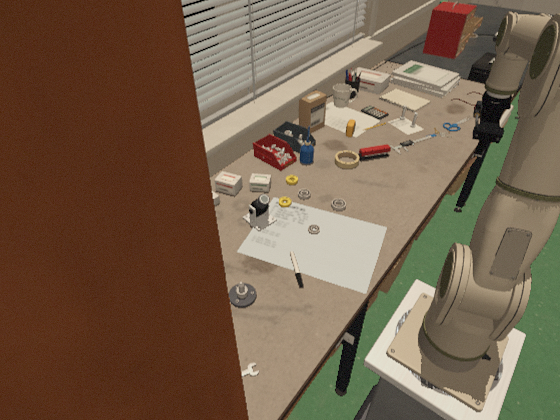

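View pics/side0.png

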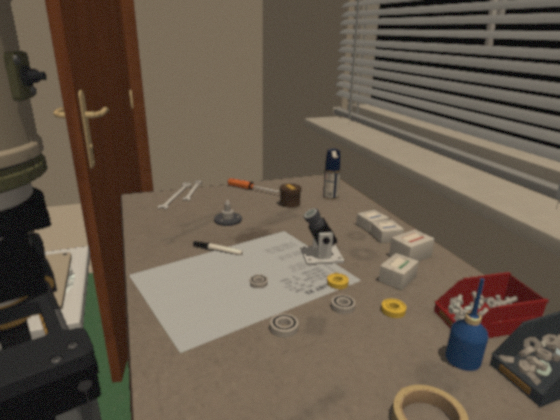

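Scene: three steel bearings, at side (259,281), (343,303) and (284,324). The two yellow rings at (338,280) and (393,307) are look-alikes. The gauge is at (228,213), the camera at (320,235), the pen at (218,248) and the tin at (290,195). I'll measure sizes next.

```bash
cat > h.py <<'E'
import numpy as np,cv2
def load(n): 
    d=np.load(f'/tmp/{n}.npz');return {k:d[k] for k in d}
def cloud(c):
    z=c['z_map'];v,u=np.mgrid[:z.shape[0],:z.shape[1]]
    P=np.stack([(u-c['mtx'][0,2])/c['mtx'][0,0]*z,(v-c['mtx'][1,2])/c['mtx'][1,1]*z,z],-1)
    return P@c['T'][:3,:3].T+c['T'][:3,3]
def proj(c,X):
    q=c['mtx']@(c['T'][:3,:3].T@(np.asarray(X)-c['T'][:3,3]));return q[:2]/q[2]
def ray(c,u,v,h):
    d=c['T'][:3,:3]@np.linalg.solve(c['mtx'],[u,v,1]);o=c['T'][:3,3];return o+d*(h-o[2])/d[2]
E
python3 - <<'E'
from h import *
S=load('side');C=load('scene')
W=cloud(S);Wc=cloud(C)
for nm,(u,v) in dict(A=(259,281),B=(343,303),C=(284,324),gauge=(228,213),cam=(322,240),pen=(218,248)).items():
    g=ray(S,u,v,0.01)
    print(nm,'ray',g.round(3),'in scene',proj(C,g).round(0))
    for n,w,c in(('side',W,S),('scene',Wc,C)):
        rad={'gauge':.06,'cam':.09,'pen':.09}.get(nm,.04)
        m=(np.hypot(w[...,0]-g[0],w[...,1]-g[1])<rad)&(c['z_map']>0)
        fl=np.median(w[m][:,2]) if rad<.05 else 0
        t=m&(w[...,2]>.007)&(w[...,2]<.15);p=w[t]
        if len(p)<5: print(n,'few',len(p));continue
        print(' ',n,len(p),'floor %.4f'%fl,'min',p.min(0).round(4),'max',p.max(0).round(4),'ext',np.ptp(p,0).round(4))
        if rad==.04:
            (x,y),rr=cv2.minEnclosingCircle(p[:,:2].astype(np.float32));print('   circ',round(x,4),round(y,4),'dia',round(2*rr,4),'ztop',np.percentile(p[:,2],90).round(4))
im=S['image'];a=cv2.resize(im[255:350,235:370],None,fx=4,fy=4,interpolation=2)
b=cv2.resize(im[190:270,190:350],None,fx=4,fy=4,interpolation=2)
cv2.imwrite('pics/crop1.png',a[:,:,::-1]);cv2.imwrite('pics/crop2.png',b[:,:,::-1])
E
```

```text
A ray [ 0.503 -0.152  0.01 ] in scene [315. 227.]
  side 168 floor 0.0011 min [ 0.4846 -0.1676  0.0072] max [ 0.5234 -0.1232  0.0136] ext [0.0388 0.0444 0.0064]
   circ 0.503 -0.1454 dia 0.0446 ztop 0.0125
  scene 73 floor 0.0010 min [ 0.4798 -0.1617  0.0071] max [ 0.518  -0.1213  0.0177] ext [0.0382 0.0403 0.0106]
   circ 0.4989 -0.1412 dia 0.0421 ztop 0.0133
B ray [ 0.636 -0.28   0.01 ] in scene [304. 193.]
  side 303 floor 0.0015 min [ 0.6127 -0.3031  0.007 ] max [ 0.6588 -0.2561  0.0161] ext [0.0461 0.047  0.0091]
   circ 0.6363 -0.2794 dia 0.048 ztop 0.0147
  scene 84 floor 0.0023 min [ 0.61   -0.3003  0.0071] max [ 0.6564 -0.25    0.017 ] ext [0.0464 0.0503 0.0099]
   circ 0.633 -0.2761 dia 0.0545 ztop 0.0153
C ray [ 0.503 -0.304  0.01 ] in scene [338. 203.]
  side 451 floor 0.0042 min [ 0.4774 -0.3302  0.0071] max [ 0.5284 -0.2779  0.0171] ext [0.051  0.0523 0.01  ]
   circ 0.5041 -0.3042 dia 0.0537 ztop 0.0156
  scene 114 floor 0.0040 min [ 0.474  -0.3275  0.0076] max [ 0.5265 -0.2714  0.0187] ext [0.0525 0.0561 0.011 ]
   circ 0.498 -0.2992 dia 0.0589 ztop 0.016
gauge ray [0.526 0.223 0.01 ] in scene [234. 297.]
  side 319 floor 0.0000 min [0.48   0.1633 0.0072] max [0.5585 0.2312 0.0617] ext [0.0785 0.0679 0.0545]
  scene 476 floor 0.0000 min [0.4767 0.1634 0.007 ] max [0.5539 0.2422 0.0632] ext [0.0772 0.0788 0.0562]
cam ray [ 0.713 -0.019  0.01 ] in scene [242. 223.]
  side 688 floor 0.0000 min [ 0.6395 -0.1085  0.0073] max [ 0.7348 -0.0333  0.1248] ext [0.0954 0.0751 0.1175]
  scene 531 floor 0.0000 min [ 0.636  -0.1006  0.007 ] max [ 0.73   -0.0265  0.1228] ext [0.094  0.0741 0.1158]
pen ray [0.453 0.021 0.01 ] in scene [297. 265.]
  side 247 floor 0.0000 min [ 0.3998 -0.0211  0.007 ] max [0.504  0.0731 0.0176] ext [0.1042 0.0942 0.0106]
  scene 173 floor 0.0000 min [ 0.3938 -0.014   0.0071] max [0.5006 0.0788 0.02  ] ext [0.1068 0.0928 0.0128]
```

View pics/crop1.png

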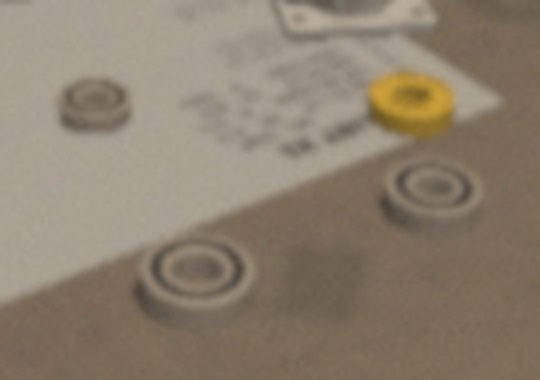

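View pics/crop2.png

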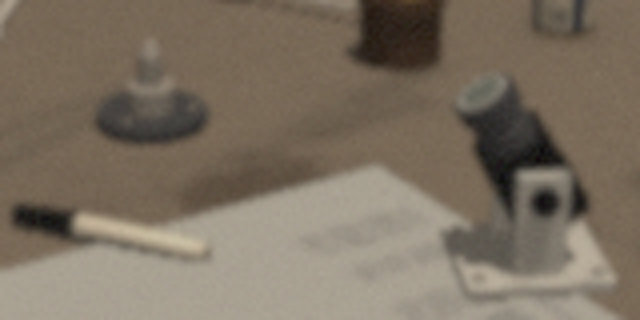

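B at side (343,303) is the one: it measures about 47–48 mm across and 14.7 mm high, with dark seals. A at (259,281) is about 40 mm, C at (284,324) about 52 mm, and the two yellow rings are decoys. Crop 1 confirms this, since B is a steel ring in a size between A and C. Crop 2 shows the pen, the gauge and the camera, whose lens leans left towards the robot. I'll now move above B.

```bash
python3 -m pendant '[{"dp":[0.88,-0.3,0],"rotation":[0,0,0],"jaw":1},{"dp":[0.88,-0.3,0],"rotation":[0,0,0],"jaw":1},{"dp":[0.88,-0.3,0],"rotation":[0,0,0],"jaw":1}]'
python3 -m pendant '[{"dp":[0.88,-0.3,0],"rotation":[0,0,0],"jaw":0.8},{"dp":[0.88,-0.3,0],"rotation":[0,0,0],"jaw":0.8},{"dp":[0.88,-0.3,0],"rotation":[0,0,0],"jaw":0.8}]'
python3 -m pendant '[{"dp":[0.88,-0.3,0],"rotation":[0,0,0],"jaw":0.7},{"dp":[0.88,-0.3,0],"rotation":[0,0,0],"jaw":0.7},{"dp":[0.88,-0.3,0],"rotation":[0,0,0],"jaw":0.7}]'
python3 -m pendant '[{"dp":[0.88,-0.3,0],"rotation":[0,0,0],"jaw":0.7},{"dp":[0.88,-0.3,0],"rotation":[0,0,0],"jaw":0.7},{"dp":[0.88,-0.3,0],"rotation":[0,0,0],"jaw":0.7},{"dp":[0.88,-0.3,0],"rotation":[0,0,0],"jaw":0.7},{"dp":[0.88,-0.3,0],"rotation":[0,0,0],"jaw":0.7}]'
python3 - <<'E'
from bench import r,camera
import cv2,numpy as np
s=r.read_state();print(s['time'],s['ee_pos'],s['eef_rot'],s['width'])
c=camera("wrist");np.savez('/tmp/wrist.npz',**{k:c[k] for k in('image','z_map','mtx','T')})
print(c['mtx'].round(1).tolist(),c['T'].round(3).tolist())
cv2.imwrite('pics/wrist1.png',c['image'][:,:,::-1])
E
```

```text
time: 0.48
ee_pos: [0.2957, -0.5153, 0.2224]
eef_rot: [0.989, 0.147, 0.001, -0.001]
ft_force: [-0.5, -0.2, -0.3]
width: 0.0868
grip_force: 0.0
time: 0.85
ee_pos: [0.4085, -0.4348, 0.2223]
eef_rot: [0.989, 0.146, 0.001, -0.001]
ft_force: [-0.2, 0.2, 0.2]
width: 0.0715
grip_force: 0.0
time: 1.23
ee_pos: [0.5215, -0.3543, 0.222]
eef_rot: [0.989, 0.146, 0.0, -0.001]
ft_force: [0.3, -0.6, -0.1]
width: 0.0612
grip_force: 0.0
time: 1.85
ee_pos: [0.631, -0.2797, 0.2225]
eef_rot: [0.99, 0.142, -0.001, 0.001]
ft_force: [-0.4, -0.3, 0.3]
width: 0.0604
grip_force: 0.0
1.85 [ 0.63098379 -0.2797242   0.22252458] [ 9.89906164e-01  1.41721524e-01 -5.56435936e-04  6.98138111e-04] 0.0604436660900353
[[325.2, 0.0, 276.4], [0.0, 325.2, 210.0], [0.0, 0.0, 1.0]] [[0.281, -0.923, -0.262, 0.702], [-0.96, -0.269, -0.079, -0.259], [0.002, 0.273, -0.962, 0.385], [0.0, 0.0, 0.0, 1.0]]
```

View pics/wrist1.png

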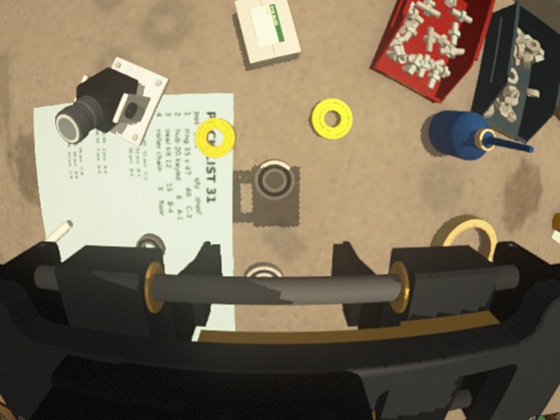

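Wrist view: bearing B is at (275,180), the inspection lens at (72,124), its foot plate around (140,105), and yellow decoys at (214,137) and (332,118). Jaw clearances look fine. Next I'll measure B and the camera head by rays and depth.

```bash
cat >> h.py <<'E'
def wdir(c,uv):
    q=cv2.fisheye.undistortPoints(np.asarray(uv,np.float64).reshape(-1,1,2),c['mtx'].astype(float),np.zeros(4)).reshape(-1,2)
    return np.c_[q,np.ones(len(q))]@c['T'][:3,:3].T
def wray(c,uv,h):
    d=wdir(c,uv);o=c['T'][:3,3];return o+d*((h-o[2])/d[:,2])[:,None]
def wcloud(c):
    z=c['z_map'];v,u=np.mgrid[:z.shape[0],:z.shape[1]]
    return (c['T'][:3,3]+wdir(c,np.stack([u,v],-1).reshape(-1,2))*z.reshape(-1,1)).reshape(*z.shape,3)
def blob(p,t=''):
    (x,y),rr=cv2.minEnclosingCircle(p[:,:2].astype(np.float32));print(t,len(p),'circ',round(x,4),round(y,4),'dia',round(2*rr,4),'ztop',np.percentile(p[:,2],90).round(4))
E
python3 - <<'E'
from h import *
c=load('wrist');W=wcloud(c);z=c['z_map']
def near(x,y,r,lo,hi): 
    m=(np.hypot(W[...,0]-x,W[...,1]-y)<r)&(z>0)&(W[...,2]>lo)&(W[...,2]<hi);return m
m=near(.634,-.278,.04,.007,.03);p=W[m];blob(p,'B cloud');print('rect',p.min(0).round(4),p.max(0).round(4))
# image circle of outer rim
g=cv2.cvtColor(c['image'],6)[140:220,235:315];
h=cv2.HoughCircles(cv2.resize(g,None,fx=4,fy=4,interpolation=2),3,1,100,param1=120,param2=30,minRadius=40,maxRadius=110) if 0 else cv2.HoughCircles(cv2.resize(g,None,fx=4,fy=4,interpolation=2),cv2.HOUGH_GRADIENT,1,200,param1=100,param2=25,minRadius=40,maxRadius=110)
print('hough',h); 
if h is not None:
    u,v=h[0,0,:2]/4+[235,140];print(u,v,h[0,0,2]/4,wray(c,[(u,v)],.014))
print('lens ray',wray(c,[(72,124)],.116))
P=W[near(.70,-.06,.09,.004,.2)]
print('cam',P.min(0).round(3),P.max(0).round(3))
f=P[(P[:,2]>.003)&(P[:,2]<.02)];rc=cv2.minAreaRect(f[:,:2].astype(np.float32));print('foot',rc,np.median(f[:,2]))
hd=P[P[:,2]>.085];
c0=hd.mean(0);print('upper',len(hd),c0)
for n in('side','scene'):
    k=load(n);w=cloud(k);m=(np.hypot(w[...,0]-.70,w[...,1]+.06)<.1)&(k['z_map']>0)&(w[...,2]>.003);q=w[m]
    f=q[q[:,2]<.02];print(n,'foot',cv2.minAreaRect(f[:,:2].astype(np.float32)))
    t=q[q[:,2]>.095];print(' top',len(t),t.min(0).round(3),t.max(0).round(3),t.mean(0).round(3))
a=cv2.resize(c['image'][45:160,35:195],None,fx=5,fy=5,interpolation=2)
cv2.imwrite('pics/crop3.png',a[:,:,::-1])
E
```

```text
B cloud 1059 circ 0.6351 -0.2765 dia 0.0472 ztop 0.0147
rect [ 0.6126 -0.2999  0.0075] [ 0.6587 -0.2531  0.0162]
hough [[[157.5 161.5  47.7]]]
274.375 180.375 11.925 [[ 0.63496281 -0.2767141   0.014     ]]
lens ray [[ 0.65587799 -0.07334789  0.116     ]]
cam [ 0.63  -0.122  0.004] [ 0.733 -0.039  0.125]
foot ((0.682329535484314, -0.07451677322387695), (0.08141058683395386, 0.09011860936880112), 78.61620330810547) 0.009701309681428627
upper 2165 [ 0.66727053 -0.07670103  0.10478487]
side foot ((0.663898766040802, -0.0734439417719841), (0.08349402248859406, 0.13049113750457764), 78.54735565185547)
 top 224 [ 0.637 -0.091  0.095] [ 0.685 -0.053  0.125] [ 0.656 -0.08   0.11 ]
scene foot ((0.7027390003204346, -0.0483211949467659), (0.17354589700698853, 0.16371393203735352), 53.37332534790039)
 top 117 [ 0.634 -0.084  0.095] [ 0.688 -0.048  0.123] [ 0.651 -0.064  0.112]
```

View pics/crop3.png

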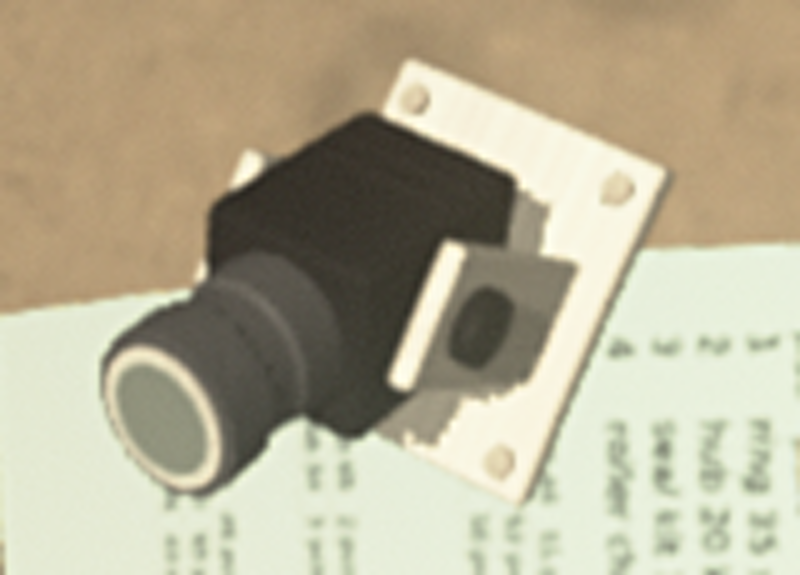

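```bash
python3 -m pendant '[{"dp":[0.03,-0.01,0.93],"rotation":[0,0,0],"jaw":0.7},{"dp":[0.03,-0.01,0.93],"rotation":[0,0,0],"jaw":0.7},{"dp":[0.03,-0.01,0.93],"rotation":[0,0,0],"jaw":0.7},{"dp":[0.03,-0.01,0.93],"rotation":[0,0,0],"jaw":0.7},{"dp":[0.03,-0.01,0.93],"rotation":[0,0,0],"jaw":0.7}]'
python3 - <<'E'
from bench import r,camera
from h import *
for i in range(3):
    s=r.read_state();print(s['time'],s['ee_pos'].round(4),s['eef_rot'].round(4))
    c=camera("wrist")
W=wcloud(c);z=c['z_map'];m=(np.hypot(W[...,0]-.635,W[...,1]+.277)<.035)&(z>0)&(W[...,2]>.007)&(W[...,2]<.02)
blob(W[m],'B');np.savez('/tmp/wrist2.npz',**{k:c[k] for k in('image','z_map','mtx','T')})
cv2.imwrite('pics/wrist2.png',c['image'][:,:,::-1])
w=load('wrist');print('lens',wray(w,[(67.6,130)],.116))
print('foot corners at .01',wray(w,[(35+408/5,45+60/5),(35+667/5,45+172/5),(35+520/5,45+500/5)],.0097).round(4).tolist())
E
```

```text
time: 2.52
ee_pos: [0.638, -0.2752, 0.0865]
eef_rot: [0.99, 0.143, 0.002, 0.001]
ft_force: [1.0, -0.1, -0.2]
width: 0.061
grip_force: 0.0
2.525 [ 0.638  -0.2752  0.0865] [0.9897 0.1431 0.002  0.0013]
2.575 [ 0.638  -0.275   0.0863] [0.9897 0.1432 0.0019 0.0012]
2.625 [ 0.6378 -0.2748  0.0859] [0.9897 0.1433 0.0017 0.0011]
B 2493 circ 0.6356 -0.276 dia 0.0478 ztop 0.0145
lens [[ 0.64929172 -0.06919211  0.116     ]]
foot corners at .01 [[0.7327, -0.0461, 0.0097], [0.7175, -0.1232, 0.0097], [0.6323, -0.1056, 0.0097]]
```

View pics/wrist2.png

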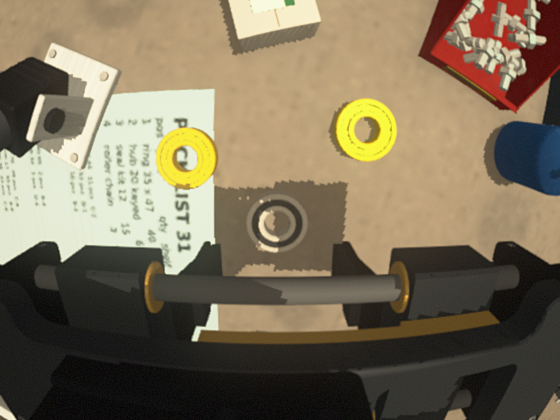

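The wrist picture shows B at (275,222), centred between the fingers, and both decoys clear. Going down.

```bash
python3 -m pendant '[{"dp":[0,0,0.25],"rotation":[0,0,0],"jaw":0.7},{"dp":[0,0,0.48],"rotation":[0,0,0],"jaw":0.7},{"dp":[0,0,0.48],"rotation":[0,0,0],"jaw":0.7},{"dp":[0,0,0.48],"rotation":[0,0,0],"jaw":0.7},{"dp":[0,0,0.48],"rotation":[0,0,0],"jaw":0.7}]'
python3 - <<'E'
from bench import r
s=r.read_state();print(s['ee_pos'].round(4),s['eef_rot'].round(4),s['ft_force'])
E
```

```text
time: 3.3
ee_pos: [0.6378, -0.2746, 0.0133]
eef_rot: [0.99, 0.143, 0.001, 0.001]
ft_force: [-0.5, -0.2, 1.2]
width: 0.0613
grip_force: 0.0
[ 0.6378 -0.2746  0.0133] [9.897e-01 1.433e-01 1.400e-03 8.000e-04] [-0.46179651 -0.18799036  1.23927998]
```

```bash
python3 -m pendant '[{"dp":[-0.017,0.005,0.06],"rotation":[0,0,0],"jaw":0.7},{"dp":[-0.017,0.005,0.065],"rotation":[0,0,0],"jaw":0.7},{"dp":[-0.017,0.005,0.065],"rotation":[0,0,0],"jaw":0.7},{"dp":[-0.017,0.005,0.065],"rotation":[0,0,0],"jaw":0.7}]'
python3 -m pendant '[{"dp":[0,0,0],"rotation":[0,0,0],"jaw":0.45},{"dp":[0,0,0],"rotation":[0,0,0],"jaw":0.45},{"dp":[0,0,0],"rotation":[0,0,0],"jaw":0.4},{"dp":[0,0,0],"rotation":[0,0,0],"jaw":0.4},{"dp":[0,0,0],"rotation":[0,0,0],"jaw":0.4}]' 35
```

```text
time: 3.8
ee_pos: [0.6344, -0.2756, 0.0014]
eef_rot: [0.99, 0.143, 0.0, 0.0]
ft_force: [-0.0, -0.1, 0.6]
width: 0.0614
grip_force: 0.0
time: 4.42
ee_pos: [0.6343, -0.2756, 0.0014]
eef_rot: [0.99, 0.143, 0.0, 0.0]
ft_force: [0.3, -0.0, 0.3]
width: 0.0462
grip_force: 35.0
```

```bash
python3 -m pendant '[{"dp":[0,0,-0.1],"rotation":[0,0,0],"jaw":0.4},{"dp":[0,0,-0.4],"rotation":[0,0,0],"jaw":0.4},{"dp":[0,0,-0.7],"rotation":[0,0,0],"jaw":0.4},{"dp":[0,0,-1],"rotation":[0,0,0],"jaw":0.4},{"dp":[0,0,-1],"rotation":[0,0,0],"jaw":0.4}]'
python3 -m pendant '[{"dp":[0.01,-0.2,-0.1],"rotation":[0,0,0],"jaw":0.4},{"dp":[0.02,-0.5,-0.2],"rotation":[0,0,0],"jaw":0.4},{"dp":[0.04,-0.82,-0.2],"rotation":[0,0,0],"jaw":0.4}]'
python3 -m pendant '[{"dp":[0.02,-0.4,0],"rotation":[0,0,0],"jaw":0.4},{"dp":[0.04,-0.82,0],"rotation":[0,0,0],"jaw":0.4},{"dp":[0.06,-1,0],"rotation":[0,0,0],"jaw":0.4}]'
python3 -m pendant '[{"dp":[0.02,-0.4,0],"rotation":[0,0,0],"jaw":0.4},{"dp":[0.04,-0.7,0],"rotation":[0,0,0],"jaw":0.4},{"dp":[0.04,-0.7,0],"rotation":[0,0,0],"jaw":0.4},{"dp":[0.04,-0.7,0],"rotation":[0,0,0],"jaw":0.4},{"dp":[0.04,-0.7,0],"rotation":[0,0,0],"jaw":0.4}]'
python3 - <<'E'
from bench import r,camera
from h import *
s=r.read_state();print(s['time'],s['ee_pos'].round(4),s['eef_rot'].round(4))
c=camera("wrist");np.savez('/tmp/wrist3.npz',**{k:c[k] for k in('image','z_map','mtx','T')})
W=wcloud(c);z=c['z_map']
for lo,hi,t in((.006,.02,'foot80'),(.025,.035,'shoulder33'),(.035,.07,'pin')):
    m=(np.hypot(W[...,0]-.517,W[...,1]-.203)<.055)&(z>0)&(W[...,2]>lo)&(W[...,2]<hi)
    if m.sum()>5: blob(W[m],t);print(W[m].min(0).round(4),W[m].max(0).round(4))
cv2.imwrite('pics/wrist3.png',c['image'][:,:,::-1])
E
```

```text
time: 5.05
ee_pos: [0.6365, -0.2762, 0.1572]
eef_rot: [0.99, 0.143, 0.004, 0.002]
ft_force: [0.5, 0.4, -0.9]
width: 0.046
grip_force: 35.0
time: 5.42
ee_pos: [0.605, -0.155, 0.1824]
eef_rot: [0.99, 0.143, 0.001, 0.0]
ft_force: [0.6, 0.6, -1.1]
width: 0.046
grip_force: 35.0
time: 5.8
ee_pos: [0.5698, -0.0052, 0.1814]
eef_rot: [0.989, 0.146, -0.0, -0.0]
ft_force: [0.8, -0.6, -0.7]
width: 0.0459
grip_force: 35.0
time: 6.42
ee_pos: [0.5473, 0.0913, 0.1811]
eef_rot: [0.99, 0.142, -0.0, 0.0]
ft_force: [-0.6, -1.2, -1.7]
width: 0.0457
grip_force: 35.0
6.425 [0.5473 0.0913 0.1811] [ 9.898e-01  1.423e-01 -2.000e-04  3.000e-04]
foot80 2992 circ 0.517 0.201 dia 0.0806 ztop 0.0114
[0.4773 0.1612 0.0061] [0.5564 0.2412 0.0199]
shoulder33 446 circ 0.5178 0.2008 dia 0.0336 ztop 0.0309
[0.5011 0.1844 0.0252] [0.5329 0.2171 0.0348]
pin 328 circ 0.5173 0.2006 dia 0.0175 ztop 0.0616
[0.5087 0.1925 0.035 ] [0.5257 0.2083 0.064 ]
```

View pics/wrist3.png

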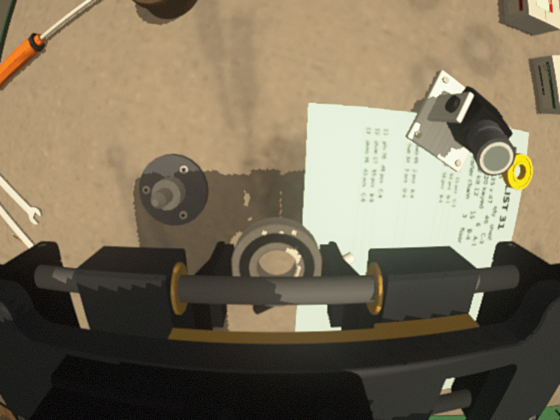

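The wrist view shows B held level between the fingers at (276,260), the gauge at (173,188) and the lens at (495,157). Next I'll measure the bearing's offset in the grip and the lens from this second view.

```bash
python3 - <<'E'
from h import *
from scipy.optimize import least_squares
c=load('wrist3');W=wcloud(c);z=c['z_map'];t=np.array([.5473,.0913,.1811])
m=(np.hypot(W[...,0]-t[0],W[...,1]-t[1])<.035)&(z>0)&(W[...,2]>.175)&(W[...,2]<.2)
m[:, :232]=0; m[:,322:]=0; m[273:]=0
p=W[m];top=np.percentile(p[:,2],90);print(len(p),'z pct',np.percentile(p[:,2],[5,25,50,75,95]).round(4))
q=p[p[:,2]>np.median(p[:,2])-.004]
A=np.c_[q[:,:2],np.ones(len(q))];co=np.linalg.lstsq(A,q[:,2],rcond=None)[0];print('plane tilt',co)
# outer edge: topmost mask pixel per column -> project to top plane
uv=[(u,np.where(m[:,u])[0].min()) for u in range(240,314) if m[:,u].any()]
e=wray(c,uv,.1965)[:,:2]
f=least_squares(lambda x:np.hypot(*(e-x).T)-.0235,t[:2],loss='soft_l1',f_scale=.001);print('centre R fixed',f.x.round(4),'rms',np.sqrt(np.mean(f.fun**2)).round(4))
# dark seal ring -> bore
d=f.x-t[:2];X=np.array([.96,.281]);Y=np.array([.281,-.96]);print('offset tool xy',d@X,d@Y)
print('cam T vs tcp',(c['T'][:3,3]-t).round(4))
# lens in this view
g=c['image'][130:185,470:522];cv2.imwrite('pics/crop4.png',cv2.resize(g,None,fx=10,fy=10,interpolation=2)[:,:,::-1])
mm=(np.hypot(W[...,0]-.65,W[...,1]+.069)<.03)&(z>0)&(W[...,2]>.09);P=W[mm];print(len(P),P.max(0),P.min(0))
# glass: brighter ring mask
hs=cv2.cvtColor(g,cv2.COLOR_RGB2GRAY);_,b=cv2.threshold(hs,0,255,cv2.THRESH_OTSU)
cn=max(cv2.findContours(b,0,1)[0],key=cv2.contourArea);el=cv2.fitEllipse(cn);print('el',el)
uv1=np.array(el[0])+[470,130];d2=wdir(c,[uv1])[0];w=load('wrist');d1=wdir(w,[(67.6,130)])[0];o1=w['T'][:3,3];o2=c['T'][:3,3]
d1/=np.linalg.norm(d1);d2/=np.linalg.norm(d2)
s=np.linalg.lstsq(np.c_[d1,-d2],o2-o1,rcond=None)[0];print('tri',o1+s[0]*d1,o2+s[1]*d2,'plane116',wray(c,[uv1],.116))
# glass points plane
k=(b>0);G=W[130:185,470:522][k&(z[130:185,470:522]>0)];G=G[(G[:,2]>.1)&(G[:,2]<.135)];n=np.linalg.svd(G-np.median(G,0))[2][2];print('glass',len(G),G.mean(0),'n',n*np.sign(n[2]))
f=W[(np.hypot(W[...,0]-.682,W[...,1]+.0745)<.075)&(z>0)&(W[...,2]>.0035)&(W[...,2]<.013)];print(cv2.minAreaRect(f[:,:2].astype(np.float32)))
E
```

```text
3563 z pct [0.1834 0.192  0.193  0.1937 0.1944]
plane tilt [-0.01594201 -0.00596877  0.2025517 ]
centre R fixed [0.5526 0.0928] rms 0.0003
offset tool xy 0.005472091232010314 7.832777617937674e-05
cam T vs tcp [0.0711 0.021  0.162 ]
1786 [ 0.67979525 -0.04865018  0.12596841] [ 0.63469043 -0.08662397  0.09013786]
el ((26.04170799255371, 27.704870223999023), (29.23036766052246, 34.445899963378906), 52.292057037353516)
tri [ 0.64915115 -0.0686887   0.11528655] [ 0.65106392 -0.06825404  0.11521638] plane116 [[ 0.65095159 -0.06763323  0.116     ]]
glass 380 [ 0.65069877 -0.06731514  0.11644713] n [-0.49426282  0.09114595  0.86452107]
((0.6821064949035645, -0.0734635517001152), (0.08054902404546738, 0.09056878089904785), 78.56412506103516)
```

View pics/crop4.png

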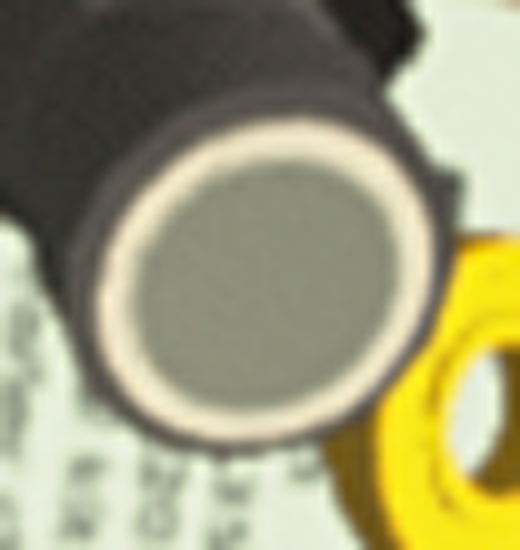

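The crop shows the lens rim centred at about (496,158). The lens is at (0.6505,-0.068,0.116) with axis (-0.49,0.097,0.866), which agrees with the foot. My outer edge of the bearing took in the side wall, so I'll redo that fit using the wall points.

```bash
cat > grip.py <<'E'
from h import *
from scipy.optimize import least_squares
def grip(c,t,X,Y,Z):  # bearing in tool frame from cloud
    W=wcloud(c);L=(W-t)@np.c_[X,Y,Z];z=c['z_map']   # tool coords
    m=(np.hypot(L[...,0],L[...,1])<.03)&(z>0)&(abs(L[...,2]+.008)<.011)&(abs(L[...,1])<.019)
    m[273:]=0
    p=L[m];wall=p[(p[:,2]>-.010)];top=p[p[:,2]<-.0115]
    wall=wall[np.hypot(wall[:,0],wall[:,1])>.015]
    f=least_squares(lambda x:np.hypot(wall[:,0]-x[0],wall[:,1])-.0235,[0.],loss='soft_l1',f_scale=.001)
    A=np.c_[top[:,:2],np.ones(len(top))];co=np.linalg.lstsq(A,top[:,2],rcond=None)[0]
    e=np.array([top[abs(top[:,1]-y)<.002][:,0].max() for y in(-.008,-.004,0,.004,.008)])
    print('wall',len(wall),'tool x',f.x.round(4),'rms',np.sqrt(np.mean(f.fun**2)).round(4),'top z med',np.median(top[:,2]).round(4),'tilt',co[:2].round(3),'top edge->cx',(e-np.sqrt(.0235**2-np.array([-.008,-.004,0,.004,.008])**2)).round(4))
E
python3 - <<'E'
from grip import *
from scipy.spatial.transform import Rotation as R
M=R.from_quat([.9898,.1423,0,0]).as_matrix()
grip(load('wrist3'),np.array([.5473,.0913,.1811]),*M.T)
E
```

```text
wall 427 tool x [0.0011] rms 0.0008 top z med -0.0123 tilt [-0.004 -0.002] top edge->cx [0.0017 0.0014 0.0013 0.0012 0.0023]
```

```bash
python3 -m pendant '[{"dp":[0,-0.35,0],"rotation":[0,0,0],"jaw":0.4},{"dp":[0.005,-0.7,0.2],"rotation":[0,0,0],"jaw":0.4},{"dp":[0.005,-0.757,0.5],"rotation":[0,0,0],"jaw":0.4},{"dp":[0.005,-0.757,0.6],"rotation":[0,0,0],"jaw":0.4},{"dp":[0.005,-0.757,0.6],"rotation":[0,0,0],"jaw":0.4},{"dp":[0.005,-0.757,0.6],"rotation":[0,0,0],"jaw":0.4},{"dp":[0.005,-0.757,0.6],"rotation":[0,0,0],"jaw":0.4}]'
python3 - <<'E'
from bench import r,camera
from grip import *
from scipy.spatial.transform import Rotation as R
a=[]
for i in range(3):
    s=r.read_state();a.append(np.r_[s['ee_pos'],s['eef_rot']]);c=camera("wrist")
a=np.array(a);print(a.round(4),s['ft_force'])
np.savez('/tmp/wrist4.npz',**{k:c[k] for k in('image','z_map','mtx','T')})
M=R.from_quat(a[-1,3:]).as_matrix();t=a[-1,:3];grip(c,t,*M.T)
W=wcloud(c);z=c['z_map']
for lo,hi,n in((.006,.02,'foot'),(.025,.036,'shoulder'),(.045,.066,'pin')):
    m=(np.hypot(W[...,0]-.5173,W[...,1]-.2007)<.05)&(z>0)&(W[...,2]>lo)&(W[...,2]<hi)
    if m.sum()>5: blob(W[m],n);print(W[m].min(0).round(4),W[m].max(0).round(4))
d=np.array([.5173,.2007,t[2]])-t;print('pin in tool',(d@M).round(4))
cv2.imwrite('pics/wrist4.png',c['image'][:,:,::-1])
E
```

```text
time: 7.35
ee_pos: [0.5167, 0.2016, 0.0927]
eef_rot: [0.99, 0.143, 0.001, -0.0]
ft_force: [0.3, -0.0, -0.4]
width: 0.0459
grip_force: 35.0
[[ 5.167e-01  2.016e-01  9.270e-02  9.898e-01  1.428e-01  1.200e-03
  -0.000e+00]
 [ 5.165e-01  2.017e-01  9.250e-02  9.897e-01  1.430e-01  9.000e-04
  -0.000e+00]
 [ 5.162e-01  2.017e-01  9.220e-02  9.897e-01  1.431e-01  7.000e-04
   0.000e+00]] [-0.34835692  0.622752   -0.24702955]
wall 429 tool x [0.0011] rms 0.0009 top z med -0.0124 tilt [-0.003  0.001] top edge->cx [0.0015 0.0015 0.0013 0.0013 0.0018]
foot 4596 circ 0.517 0.2013 dia 0.08 ztop 0.0112
[0.4775 0.1618 0.006 ] [0.5566 0.241  0.02  ]
shoulder 593 circ 0.5204 0.2019 dia 0.0319 ztop 0.0309
[0.5143 0.1862 0.025 ] [0.5336 0.2176 0.0359]
pin in tool [0.0007 0.0013 0.    ]
```

View pics/wrist4.png

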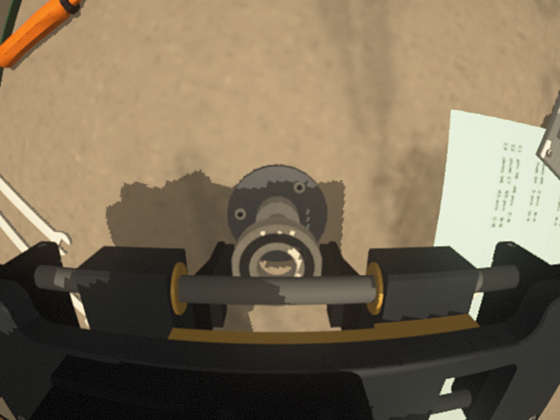

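The view shows the bearing over the gauge at (277,262), with the gauge foot symmetric about it in the image. Lowering onto the taper while watching the force.

```bash
python3 -m pendant '[{"dp":[0,0.006,0.1],"rotation":[0,0,0],"jaw":0.4},{"dp":[0,0.006,0.2],"rotation":[0,0,0],"jaw":0.4},{"dp":[0,0.006,0.26],"rotation":[0,0,0],"jaw":0.4},{"dp":[0,0.006,0.26],"rotation":[0,0,0],"jaw":0.4},{"dp":[0,0.006,0.26],"rotation":[0,0,0],"jaw":0.4}]'
python3 -c "
from bench import r
s=r.read_state();print(s['ee_pos'].round(4),s['eef_rot'].round(4),s['ft_force'].round(1),s['torque'].round(2))"
```

```text
time: 8.12
ee_pos: [0.5159, 0.2012, 0.0524]
eef_rot: [0.99, 0.143, -0.0, -0.0]
ft_force: [0.3, 0.3, -0.7]
width: 0.0458
grip_force: 35.0
[0.5159 0.2012 0.0524] [ 0.9897  0.1435 -0.     -0.    ] [ 0.3  0.3 -0.7] [ 0.01  0.   -0.01]
```

```bash
python3 -m pendant '[{"dp":[0,0.002,0.05],"rotation":[0,0,0],"jaw":0.4},{"dp":[0,0.002,0.1],"rotation":[0,0,0],"jaw":0.4},{"dp":[0,0.002,0.1],"rotation":[0,0,0],"jaw":0.4},{"dp":[0,0.002,0.1],"rotation":[0,0,0],"jaw":0.4}]'
python3 -c "
from bench import r
s=r.read_state();print(s['ee_pos'].round(4),s['eef_rot'].round(4),s['ft_force'].round(1),s['torque'].round(2))"
python3 -m pendant '[{"dp":[0,0,0.02],"rotation":[0,0,0],"jaw":0.4},{"dp":[0,0,0.03],"rotation":[0,0,0],"jaw":0.4},{"dp":[0,0,0.03],"rotation":[0,0,0],"jaw":0.4}]'
python3 -c "
from bench import r
s=r.read_state();print(s['ee_pos'].round(4),s['eef_rot'].round(4),s['ft_force'].round(1),s['torque'].round(2))"
```

```text
time: 8.62
ee_pos: [0.5159, 0.2008, 0.0373]
eef_rot: [0.99, 0.143, -0.0, 0.0]
ft_force: [-0.3, -0.0, -1.3]
width: 0.0459
grip_force: 35.0
[0.5159 0.2008 0.0373] [ 9.897e-01  1.434e-01 -1.000e-04  0.000e+00] [-0.3 -0.  -1.3] [-0.02 -0.   -0.03]
time: 9.0
ee_pos: [0.5158, 0.2007, 0.0326]
eef_rot: [0.99, 0.143, -0.0, 0.0]
ft_force: [-0.4, 0.8, 0.0]
width: 0.0458
grip_force: 35.0
[0.5158 0.2007 0.0326] [ 9.897e-01  1.434e-01 -1.000e-04  1.000e-04] [-0.4  0.8  0. ] [ 0.04 -0.04 -0.01]
```

Now over the pin with no side force. Next, down in small steps to contact with the shoulder.

```bash
q='from bench import r
s=r.read_state();print(s["ee_pos"].round(5),s["ft_force"].round(1),s["torque"].round(2))'
python3 -m pendant '[{"dp":[0,0,0.01],"rotation":[0,0,0],"jaw":0.4},{"dp":[0,0,0.01],"rotation":[0,0,0],"jaw":0.4}]' >/dev/null; python3 -c "$q"
python3 -m pendant '[{"dp":[0,0,0.007],"rotation":[0,0,0],"jaw":0.4},{"dp":[0,0,0.007],"rotation":[0,0,0],"jaw":0.4}]'>/dev/null; python3 -c "$q"
```

```text
[0.51607 0.20083 0.03135] [ 1.2 -0.3 -0.8] [ 0.01 -0.04 -0.07]
[0.51611 0.20083 0.03118] [-4.4 -2.7 11.5] [-0.51  0.97 -0.  ]
```

Contact is at TCP z=0.0312, which is consistent with the grasp height. I'll release briefly so the ring lies flat, then check and regrip.

```bash
q='from bench import r
s=r.read_state();print(s["time"],s["ee_pos"].round(5),s["ft_force"].round(1),s["torque"].round(2),s["width"])'
python3 -m pendant '[{"dp":[0,0,0],"rotation":[0,0,0],"jaw":0.62},{"dp":[0,0,0],"rotation":[0,0,0],"jaw":0.62},{"dp":[0,0,0],"rotation":[0,0,0],"jaw":0.62},{"dp":[0,0,0],"rotation":[0,0,0],"jaw":0.62}]'>/dev/null; python3 -c "$q"
python3 - <<'E'
from bench import r,camera
from grip import *
from scipy.spatial.transform import Rotation as R
s=r.read_state();c=camera('wrist');M=R.from_quat(s['eef_rot']).as_matrix();grip(c,s['ee_pos'],*M.T)
c=camera('side');W=cloud(c);m=(np.hypot(W[...,0]-.518,W[...,1]-.200)<.035)&(W[...,2]>.035)&(W[...,2]<.05)
a=proj(c,[.5172,.201,.044]).astype(int);print(a)
cv2.imwrite('pics/side4.png',cv2.resize(c['image'][a[1]-40:a[1]+35,a[0]-50:a[0]+50],None,fx=6,fy=6,interpolation=2)[:,:,::-1])
E
```

```text
10.0 [0.51592 0.20079 0.03013] [-0.3 -0.  -0.2] [ 0.03 -0.02 -0.02] 0.053588714217873354
wall 377 tool x [0.0012] rms 0.0002 top z med -0.0133 tilt [0.008 0.003] top edge->cx [0.0018 0.0016 0.0016 0.0017 0.0019]
[226 205]
```

View pics/side4.png

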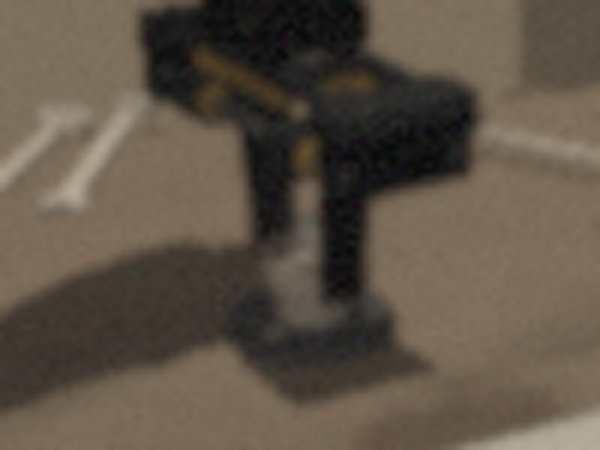

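The side crop shows the ring down on the boss between the fingers, near (310,300). Force is zero with the grip open, the tilt is under 0.5° and the top is at z≈0.0434, so it is seated. Regripping 2 mm lower.

```bash
q='from bench import r
s=r.read_state();print(s["time"],s["ee_pos"].round(5),s["eef_rot"].round(4),s["ft_force"].round(1),s["torque"].round(2),s["width"],s["joint_positions"].round(2))'
python3 -m pendant '[{"dp":[0,0,0.014],"rotation":[0,0,0],"jaw":0.62},{"dp":[0,0,0.014],"rotation":[0,0,0],"jaw":0.62},{"dp":[0,0,0.014],"rotation":[0,0,0],"jaw":0.4},{"dp":[0,0,0.014],"rotation":[0,0,0],"jaw":0.4},{"dp":[0,0,0.014],"rotation":[0,0,0],"jaw":0.4},{"dp":[0,0,0.014],"rotation":[0,0,0],"jaw":0.4}]' 40 >/dev/null; python3 -c "$q"
python3 -m pendant '[{"dp":[0,0,-0.1],"rotation":[0,0,0],"jaw":0.4},{"dp":[0,0,-0.3],"rotation":[0,0,0],"jaw":0.4},{"dp":[0,0,-0.6],"rotation":[0,0,0],"jaw":0.4},{"dp":[0,0,-1],"rotation":[0,0,0],"jaw":0.4},{"dp":[0,0,-1],"rotation":[0,0,0],"jaw":0.4}]'>/dev/null; python3 -c "$q"
python3 -m pendant '[{"dp":[0,0,-0.3],"rotation":[0,0,0],"jaw":0.4},{"dp":[0,0,-0.6],"rotation":[0,0,0],"jaw":0.4},{"dp":[0,0,-0.6],"rotation":[0,0,0],"jaw":0.4},{"dp":[0,0,-0.6],"rotation":[0,0,0],"jaw":0.4},{"dp":[0,0,-0.6],"rotation":[0,0,0],"jaw":0.4}]'>/dev/null; python3 -c "$q"
cat > goal.py <<'E'
from bench import r
import numpy as np
from scipy.spatial.transform import Rotation as R
lens=np.array([.6505,-.068,.116]);a=np.array([-.5*np.cos(np.radians(11.3)),.5*np.sin(np.radians(11.3)),np.sqrt(.75)])
def goal(off=(.0013,0,-.002),n=1):  # bearing underside centre in tool frame
    s=r.read_state();Rt=R.from_quat(s['eef_rot']);zt=Rt.as_matrix()[:,2];w=np.cross(zt,-a)
    w*=np.arcsin(np.linalg.norm(w))/max(np.linalg.norm(w),1e-9);Rg=R.from_rotvec(w)*Rt
    p=lens+.09*a-Rg.apply(off);d=Rt.inv().apply(p-s['ee_pos']);rv=Rt.inv().apply(w)
    print('t',s['time'],'pos',s['ee_pos'].round(4),'goal',p.round(4),'dp',(d/.15).round(4),'rot',(rv/2/np.pi).round(4),'deg',np.degrees(np.linalg.norm(w)).round(2))
    u=s['ee_pos']+Rt.apply(off)-lens;print('dist %.4f lateral %.4f'%(u@a,np.linalg.norm(u-a*(u@a))))
if __name__=='__main__': goal()
E
python3 goal.py
```

```text
10.85 [0.51594 0.20077 0.02813] [ 0.9897  0.1434 -0.      0.    ] [ 0.2  0.5 -0.3] [ 0.01 -0.03 -0.02] 0.04573547854800007 [ 0.01  0.43 -0.55  1.83  0.27  0.96 -1.94]
11.475 [0.51816 0.20219 0.184  ] [ 9.896e-01  1.435e-01  4.400e-03 -6.000e-04] [ 0.6  0.8 -1.7] [-0.01  0.   -0.01] 0.04547079542691415 [ 0.06  0.25 -0.59  1.68  0.15  1.24 -1.85]
12.1 [0.5153  0.20042 0.26675] [ 9.897e-01  1.434e-01 -1.200e-03  3.000e-04] [-0.8 -0.9 -0.8] [ 0.06 -0.04  0.05] 0.045756418814366824 [ 0.07  0.2  -0.6   1.56  0.12  1.42 -1.82]
t 12.1 pos [0.5153 0.2004 0.2668] goal [ 0.6063 -0.0598  0.1916] dp [0.0902 1.8353 0.501 ] rot [-0.0388  0.0741 -0.    ] deg 30.11
dist 0.2243 lateral 0.2514
```

```bash
python3 -m pendant '[{"dp":[0,0.3,0],"rotation":[-0.01,0.019,0],"jaw":0.4},{"dp":[0,0.6,0],"rotation":[-0.02,0.038,0],"jaw":0.4},{"dp":[0,0.9,0],"rotation":[-0.03,0.057,0],"jaw":0.4},{"dp":[0.02,0.95,0],"rotation":[-0.0388,0.0741,0],"jaw":0.4},{"dp":[0.02,0.95,0],"rotation":[-0.0388,0.0741,0],"jaw":0.4},{"dp":[0.02,0.95,0],"rotation":[-0.0388,0.0741,0],"jaw":0.4},{"dp":[0.02,0.95,0],"rotation":[-0.0388,0.0741,0],"jaw":0.4}]'
python3 goal.py
```

```text
time: 12.98
ee_pos: [0.5598, 0.0656, 0.2683]
eef_rot: [0.956, 0.139, 0.245, 0.086]
ft_force: [-0.3, 0.1, 0.1]
width: 0.0457
grip_force: 40.0
t 12.975 pos [0.5598 0.0656 0.2683] goal [ 0.6063 -0.0598  0.1916] dp [-0.2226  0.7425  0.6748] rot [-0.0003 -0.0002 -0.    ] deg 0.13
dist 0.1915 lateral 0.1161
```

```bash
python3 -m pendant '[{"dp":[-0.1,0.3,0],"rotation":[0,0,0],"jaw":0.4},{"dp":[-0.2,0.6,0.2],"rotation":[0,0,0],"jaw":0.4},{"dp":[-0.22,0.74,0.4],"rotation":[0,0,0],"jaw":0.4},{"dp":[-0.22,0.74,0.55],"rotation":[0,0,0],"jaw":0.4},{"dp":[-0.22,0.74,0.55],"rotation":[0,0,0],"jaw":0.4},{"dp":[-0.22,0.74,0.55],"rotation":[0,0,0],"jaw":0.4},{"dp":[-0.22,0.74,0.55],"rotation":[0,0,0],"jaw":0.4},{"dp":[-0.22,0.74,0.55],"rotation":[0,0,0],"jaw":0.4}]' >/dev/null
python3 goal.py
python3 - <<'E'
from bench import r,camera
from grip import *
from scipy.spatial.transform import Rotation as R
from goal import goal,a,lens
s=r.read_state();c=camera('wrist');M=R.from_quat(s['eef_rot']).as_matrix();t=s['ee_pos'];grip(c,t,*M.T)
W=wcloud(c);z=c['z_map'];L=(W-lens);h=L@a;rad=np.linalg.norm(L-h[...,None]*a,axis=-1)
g=(z>0)&(rad<.025)&(abs(h)<.012);print('lens pts',g.sum(),W[g].mean(0) if g.any() else '')
f=W[(np.hypot(W[...,0]-.682,W[...,1]+.074)<.075)&(z>0)&(W[...,2]>.0035)&(W[...,2]<.013)];print(len(f),cv2.minAreaRect(f[:,:2].astype(np.float32)))
goal()
cv2.imwrite('pics/wrist5.png',c['image'][:,:,::-1])
E
```

```text
t 13.975 pos [ 0.597  -0.058   0.2089] goal [ 0.6063 -0.0598  0.1916] dp [-0.0027 -0.0016  0.131 ] rot [ 0.     -0.0006 -0.    ] deg 0.2
dist 0.1097 lateral 0.0004
wall 292 tool x [0.0011] rms 0.0002 top z med -0.0153 tilt [0.011 0.001] top edge->cx [0.0019 0.0016 0.0015 0.0016 0.0017]
lens pts 1315 [ 0.65369133 -0.0669265   0.11742354]
1128 ((0.6818960905075073, -0.07393147051334381), (0.07972698658704758, 0.08956324309110641), 78.52433013916016)
t 14.025 pos [ 0.5969 -0.0581  0.2087] goal [ 0.6063 -0.0598  0.1916] dp [-0.0015 -0.0018  0.1301] rot [ 0.     -0.0005  0.    ] deg 0.19
dist 0.1095 lateral 0.0003
```

View pics/wrist5.png

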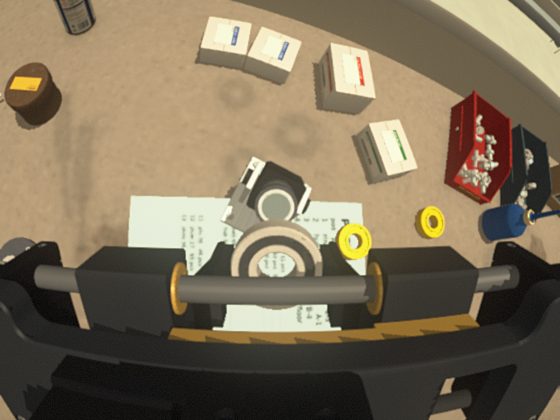

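The bearing, at (277,262), is lined up with the lens at (276,203), and the foot-based and lens-based axes agree within 0.5 mm. Closing the last 20 mm.

```bash
python3 -m pendant '[{"dp":[-0.001,-0.002,0.06],"rotation":[0,-0.0004,0],"jaw":0.4},{"dp":[-0.001,-0.002,0.13],"rotation":[0,-0.0004,0],"jaw":0.4},{"dp":[-0.001,-0.002,0.13],"rotation":[0,-0.0004,0],"jaw":0.4},{"dp":[-0.001,-0.002,0.13],"rotation":[0,-0.0004,0],"jaw":0.4},{"dp":[-0.001,-0.002,0.13],"rotation":[0,-0.0004,0],"jaw":0.4},{"dp":[-0.001,-0.002,0.13],"rotation":[0,-0.0004,0],"jaw":0.4},{"dp":[-0.001,-0.002,0.13],"rotation":[0,-0.0004,0],"jaw":0.4}]'
python3 goal.py
```

```text
time: 14.9
ee_pos: [0.6062, -0.0599, 0.1911]
eef_rot: [0.956, 0.138, 0.244, 0.087]
ft_force: [0.1, -0.4, -1.3]
width: 0.0459
grip_force: 40.0
t 14.9 pos [ 0.6062 -0.0599  0.1911] goal [ 0.6063 -0.0598  0.1916] dp [ 0.0019  0.0002 -0.003 ] rot [-0. -0. -0.] deg 0.01
dist 0.0896 lateral 0.0003
```

```bash
python3 -m pendant '[{"dp":[0.002,0,-0.003],"rotation":[0,0,0],"jaw":0.4},{"dp":[0.002,0,-0.003],"rotation":[0,0,0],"jaw":0.4},{"dp":[0.002,0,-0.003],"rotation":[0,0,0],"jaw":0.4},{"dp":[0.002,0,-0.003],"rotation":[0,0,0],"jaw":0.4},{"dp":[0.002,0,-0.003],"rotation":[0,0,0],"jaw":0.4},{"dp":[0.002,0,-0.003],"rotation":[0,0,0],"jaw":0.4}]'
python3 goal.py
python3 - <<'E'
from bench import r,camera
from grip import *
from scipy.spatial.transform import Rotation as R
s=r.read_state();c=camera('wrist');M=R.from_quat(s['eef_rot']).as_matrix();grip(c,s['ee_pos'],*M.T)
s=r.read_state();print(abs(s['joint_vel']).max(),s['width'],s['grip_force'])
print(r.close_job())
E
```

```text
time: 15.65
ee_pos: [0.6062, -0.0597, 0.1915]
eef_rot: [0.956, 0.138, 0.244, 0.086]
ft_force: [0.9, -0.5, -0.3]
width: 0.0457
grip_force: 40.0
t 15.65 pos [ 0.6062 -0.0597  0.1915] goal [ 0.6063 -0.0598  0.1916] dp [ 0.0005  0.0006 -0.0008] rot [-0.  0. -0.] deg 0.01
dist 0.0899 lateral 0.0001
wall 302 tool x [0.0011] rms 0.0002 top z med -0.0153 tilt [0.014 0.   ] top edge->cx [0.0017 0.0016 0.0015 0.0014 0.0017]
0.0009899800026883156 0.04581274048859431 39.99976461102051
the job is handed in; nothing more can be done
None
```

The 47 mm bearing was seated flat on the gauge shoulder, taken off, and handed in at 15.7 s, held still in front of the lens: 89.9 mm from the glass by my measurements, under 1 mm off axis and square within about 1°.

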